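# Snap the spares case shut

## Task

The lid of the torch-spares case on the welding bench is not fully closed: press down every rim section that still stands up with the fingertips, until all four have clicked shut flush with the lid. Only press: do not lift or tip the case or push it out of its place, and leave the things around it as they stand.

Things in the scene. Friction and masses are not known exactly. Their poses are not given: they have to be found in the camera images.
- case: Torch-spares case: black plastic box, grey lid, 180 (own x) x 140 (own y) x 60 mm high, 0.9 kg, loose on the bench. Origin: centre of its underside. Lid top 60 mm above it: fixed 104 x 64 mm middle panel, fixed 38 mm square corners, and one hinged rim section per side between the corners. A black bar handle, 68 mm along x, stands on the panel up to 84 mm above the origin; not needed.
- tab_a (a joint): Angle (rad) of the rim section on the case's +x side, a grey flap 60 mm long, 38 mm deep, hinged on the middle panel 52 mm from the case's centre. 0 = shut, flush with the lid; about 0.32 = sprung open, outer edge 12 mm proud. Over-centre snap: about 6 N on the press point starts it down, then it eases; below 0.12 it pulls itself shut and stays; let go earlier, it springs open.
- tab_a_press (a point): Press point on top of the section on the case's +x side, at its black finger ribs: half-way along it, 30 mm out from its hinge line. It moves with the section; when shut it lies 82 mm from the case's centre along +x, 60 mm above the case's origin. Its x axis points outwards, its z axis out of the top face.
- tab_b (a joint): Angle (rad) of the rim section on the case's +y side, a grey flap 100 mm long, 38 mm deep, hinged on the middle panel 32 mm from the case's centre. 0 = shut, flush with the lid; about 0.32 = sprung open, outer edge 12 mm proud. Over-centre snap: about 6 N on the press point starts it down, then it eases; below 0.12 it pulls itself shut and stays; let go earlier, it springs open.
- tab_b_press (a point): Press point on top of the section on the case's +y side, at its black finger ribs: half-way along it, 30 mm out from its hinge line. It moves with the section; when shut it lies 62 mm from the case's centre along +y, 60 mm above the case's origin. Its x axis points outwards, its z axis out of the top face.
- tab_c (a joint): Angle (rad) of the rim section on the case's -x side, a grey flap 60 mm long, 38 mm deep, hinged on the middle panel 52 mm from the case's centre. 0 = shut, flush with the lid; about 0.32 = sprung open, outer edge 12 mm proud. Over-centre snap: about 6 N on the press point starts it down, then it eases; below 0.12 it pulls itself shut and stays; let go earlier, it springs open.
- tab_c_press (a point): Press point on top of the section on the case's -x side, at its black finger ribs: half-way along it, 30 mm out from its hinge line. It moves with the section; when shut it lies 82 mm from the case's centre along -x, 60 mm above the case's origin. Its x axis points outwards, its z axis out of the top face.
- tab_d (a joint): Angle (rad) of the rim section on the case's -y side, a grey flap 100 mm long, 38 mm deep, hinged on the middle panel 32 mm from the case's centre. 0 = shut, flush with the lid; about 0.32 = sprung open, outer edge 12 mm proud. Over-centre snap: about 6 N on the press point starts it down, then it eases; below 0.12 it pulls itself shut and stays; let go earlier, it springs open.
- tab_d_press (a point): Press point on top of the section on the case's -y side, at its black finger ribs: half-way along it, 30 mm out from its hinge line. It moves with the section; when shut it lies 62 mm from the case's centre along -y, 60 mm above the case's origin. Its x axis points outwards, its z axis out of the top face.
- nozzle_tall: Bystander, to be left alone: a ceramic torch nozzle standing on its narrow end, 48 high, 28 across mm.
- nozzle_wide: Bystander, to be left alone: a ceramic torch nozzle standing on its wide end, 36 high, 38 across mm.
- collet: Bystander, to be left alone: a brass tube standing on end, 35 high, 22 across mm.
- tip_jar: Bystander, to be left alone: a small closed glass jar with a steel cap, 62 high, 42 across mm.
- angle_block: Bystander, to be left alone: an L-shaped steel setting block, 50 x 50 on the table, 50 high mm.
- wire_brush: Bystander, to be left alone: a wooden-handled hand brush lying on the table.
There are look-alikes about, which are no part of the job. Of the things like the case, leave any that is green; of the rest the larger one is meant.

How it is judged:
By the outcome, as a careful person would: the job done as asked, in the order asked, and still so for the second after the job is handed in, with the robot touching nothing.
It also fails if it takes over 67 s, if anything falls off the work surface, if the arm or the gripper's body presses on something with over 40 N, if the wrist force passes 120 N, or if a joint passes its speed limit or range.

## Robot

A 6-joint arm with a two-finger parallel gripper is mounted at the origin on the work surface. World frame = base frame: x ahead of the robot, y to its left, z up, the work surface at z = 0. Lengths are in m, angles in rad, forces in N, time in s.
With the tool pointing down it reaches from about 0.275 to 1 m from the base axis. Payload 8.4 kg.
Tool frame: the origin (TCP) lies at the very end of the fingers, on their centre line; the grasp point (between the pads) lies 19 mm behind it; x points along the fingers, y is the direction in which the jaws open and shut, and the axes are right-handed (so a half turn about x gives the same grasp; the last joint's range is limited). The gripper opens to 85 mm and grips with 20 to 120 N. Pads are 22 mm wide; open, the fingers measure 114 mm over their backs; the gripper's body (76 mm by 85 mm) begins 54 mm behind the grasp point. The pads swing forward as they close: fully open they stand 13 mm farther back than shut.
Start: joints at [-1.159, 0.353, 1.633, -0, 1.155, -0.002], TCP at [0.251, -0.572, 0.231] pointing down, gripper open.
Joint ranges: [-2.63, 2.63], [-0.92, 2.1], [0.06, 2.66], [-1.3, 4.44], [0, 2.69], [-3.02, 3.02]. Speed limits (rad/s): [2.22, 2.22, 2.79, 3.14, 3.14, 3.14].

## Interface

Orientations are given as a unit quaternion [x, y, z, w].
In Python, from cell import status, vision, close_job gives the robot as it stands.
- The arm moves only by the tool jog_arm, never from a script. Its argument "rows" is one flat list of numbers, 4 for each row, row after row: the shift along the tool's x, y, z in cm, then the turn about the tool's x in rad. A call has 1 to 20 rows; each row shifts and turns the commanded pose from where the row before left it, along the tool's axes as they then stand; what a row does not reach is not made up. A row lasts 1/12 s, in which the tool goes at most 41.7 mm and 7.16 degrees, less where a joint would pass 70% of its speed; a pose out of reach is approached as far as the arm can. A call is refused whole if a number of a shift passes 4.17 or a number of a turn 0.125, either way. A call with a gripper value outside its range is refused whole. "hand" is the opening, from 0 (shut) to 1 (fully open), set as the call begins (left out, the last holds). The fingers move at their own pace and stop on an object; "force" is the grip in N (left out, the last holds). Time passes only in rows, so rows that do not move let the fingers close. It gives the time, the measured TCP pose, the force and the opening at its end, in the units of the state.
- status.get_state(): the state, without advancing time (a new reading comes with each control period).
- vision.get_image(name): name is "side" or "top" or "wrist"; returns the picture (480x640x3 uint8, red, green, blue); there is no depth.
- vision.calibration(name): a dict with "fx", "fy", "cx", "cy" (pixels), "R" (3x3) and "t" (3): a world point X has camera coordinates R X + t. Camera axes: x right, y down, z forward; pixel columns grow to the right and rows downward; lengths in m; the calibration is good to about 2 mm. A picture is of the moment at which its call begins: read the wrist's pose just before it. calibration takes no time and is no camera call; for the wrist camera it gives the pose at the moment of the call.
- close_job(): hands the job in, once; it reports no verdict.
The state is a dict: "time_s": time; "q": joint angles; "dq": joint speeds; "tau": joint torques, N m; "tool_pos": TCP position; "orientation": TCP orientation; "ft_force": force on the tool from outside, world axes, zero at the start; "wrist_torque": the same for the moment, N m; "finger_gap": finger opening in m.
Only numpy, scipy, OpenCV 4.12 (cv2) and the standard library are available. Lean on these libraries where they do the work, as an engineer would, in place of code of your own. Each camera call takes 0.05 s, during which the arm holds its last target.

## Working session

There is one attempt and no reset: what is moved stays moved. The work goes in short steps, Python scripts to look and compute and a tool call to move; the robot and the scene stay as the last step left them, time stands still between calls to the robot, and variables do not carry over. Pictures are saved under pics/ and viewed, and the job is handed in when it is done.

Besides the shell and the picture viewer there is one more tool, called after "Call:" as name(argument=value, ...) on one line, values as JSON. jog_arm: Moves the arm, as the interface text tells. Its arguments: {"type":"object","properties":{"rows":{"type":"array","items":{"type":"number"}},"hand":{"type":"number"},"force":{"type":"number"}},"required":["rows"]}

```bash
ls; mkdir -p pics; python3 - <<'E'
from cell import status, vision
import cv2, json, numpy as np
for n in ("top","side","wrist"):
    cv2.imwrite(f"pics/{n}0.png", vision.get_image(n)[:,:,::-1])
    c=vision.calibration(n); print(n,{k:np.round(v,4).tolist() for k,v in c.items()})
print(status.get_state())
E
```

```text
pics
top {'fx': 559.2437, 'fy': 559.2437, 'cx': 322.9303, 'cy': 241.8372, 'R': [[-0.0074, -0.9999, -0.0106], [-0.985, 0.0091, -0.1721], [0.1722, 0.0091, -0.985]], 't': [0.0292, 0.5439, 0.9857]}
side {'fx': 434.2636, 'fy': 434.2636, 'cx': 324.3045, 'cy': 243.4335, 'R': [[0.8633, -0.5046, 0.0135], [-0.3271, -0.5796, -0.7463], [0.3844, 0.6399, -0.6654]], 't': [-0.4487, 0.2688, 0.477]}
wrist {'fx': 340.9704, 'fy': 340.9704, 'cx': 319.869, 'cy': 245.3531, 'R': [[0.4022, -0.9156, -0.0015], [-0.8673, -0.3815, 0.3196], [-0.2932, -0.1273, -0.9475]], 't': [-0.6244, -0.0419, 0.381]}
{'time_s': 0.15, 'q': array([-1.15939894e+00,  3.53495440e-01,  1.63391812e+00,  2.35529804e-05,
        1.15519731e+00, -2.38924683e-03]), 'dq': array([-0.00056317, -0.00271547, -0.00107239,  0.00086527, -0.00126458,
       -0.00143666]), 'tau': array([ 7.54446646e-04, -6.05638647e+01, -3.42337418e+01,  7.72641283e-05,
        6.08596281e-03,  2.15540319e-05]), 'tool_pos': array([ 0.25117778, -0.5719387 ,  0.23074949]), 'orientation': array([-0.69196184, -0.14560493,  0.69209314, -0.14489685]), 'ft_force': array([0.0389682 , 0.36531026, 0.06264122]), 'wrist_torque': array([-0.00746936,  0.03661103,  0.00365036]), 'finger_gap': 0.0855148907130941}
```

View pics/top0.png

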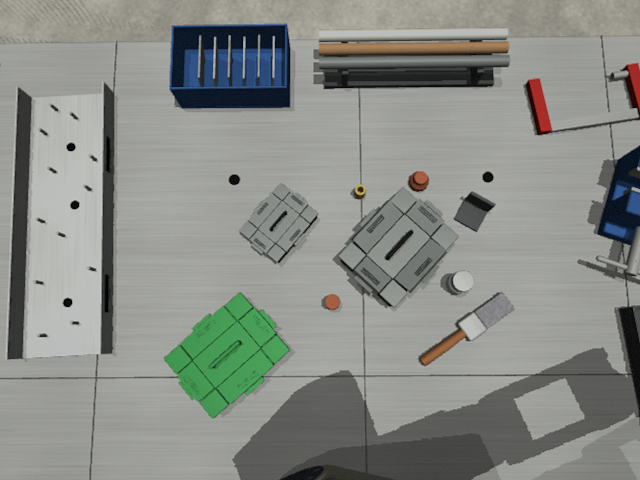

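View pics/side0.png

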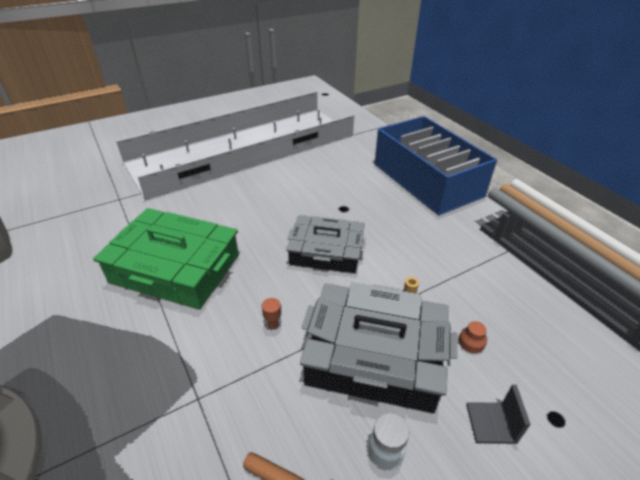

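The top view shows the target, the larger grey case, centred near (398,247). The small grey case is near (279,223) and the green one near (227,354), and both are to be left alone. I'll zoom in.

```bash
python3 - <<'E'
import cv2, numpy as np
a=cv2.imread("pics/top0.png")[175:320,325:470]; b=cv2.imread("pics/side0.png")[270:420,290:470]
cv2.imwrite("pics/ztop0.png",cv2.resize(a,(600,600),interpolation=cv2.INTER_CUBIC))
cv2.imwrite("pics/zside0.png",cv2.resize(b,(720,600),interpolation=cv2.INTER_CUBIC))
E
```

```text
(no output)
```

View pics/ztop0.png

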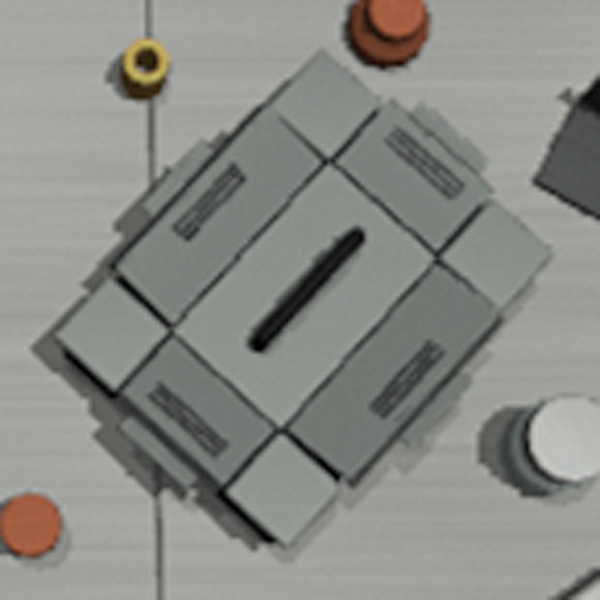

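View pics/zside0.png

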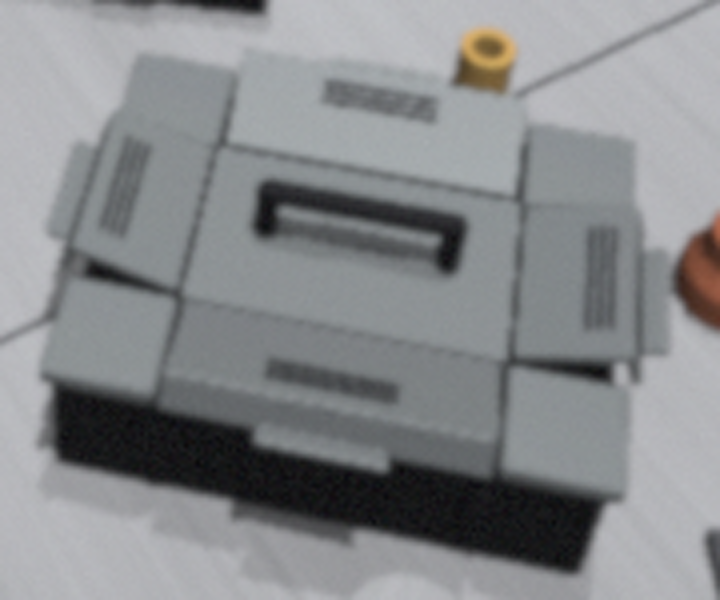

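All four flaps of the big case look sprung open: there are dark gaps beside the left and right ones, the front one shows a raised edge, and the rear one is lifted. Next I'll compute the case pose.

```bash
cat > h.py <<'E'
from cell import status, vision
import cv2, numpy as np
from scipy.spatial.transform import Rotation as Ro
from scipy.optimize import least_squares
def fit(cal,px,pts,x0):
    def f(p):
        c,s=np.cos(p[2]),np.sin(p[2])
        W=np.array([[p[0]+c*x-s*y,p[1]+s*x+c*y,z] for x,y,z in pts])
        C=W@np.array(cal['R']).T+cal['t']
        return (np.c_[cal['fx']*C[:,0]/C[:,2]+cal['cx'],cal['fy']*C[:,1]/C[:,2]+cal['cy']]-px).ravel()
    return least_squares(f,x0)
def proj(n,P):
    c=vision.calibration(n); C=np.array(c['R'])@P+c['t']; return c['fx']*C[0]/C[2]+c['cx'],c['fy']*C[1]/C[2]+c['cy']
def rel(P):
    "tool-axis shift in cm to world point P"
    s=status.get_state(); R=Ro.from_quat(s['orientation']).as_matrix()
    return R.T@(np.array(P)-s['tool_pos'])*100
E
python3 - <<'E'
from h import *
z=np.array([[331,161],[437,258],[281,432],[172,327]])
px=np.array([325,175])+z*145/600-0.4
pts=[(.052,.032,.06),(.052,-.032,.06),(-.052,-.032,.06),(-.052,.032,.06)]
r=fit(vision.calibration('top'),px,pts,[.5,-.1,-.8]); print('top',r.x,r.fun.round(2))
zs=np.array([[220,147],[522,198],[510,360],[178,297]])
ps=np.array([290,270])+zs*0.25-0.4
# side view: which corner is which -> try rotations
for k in range(4):
    q=np.roll(pts,k,axis=0); rr=fit(vision.calibration('side'),ps,q,r.x); print('side',k,rr.x,rr.cost.round(2))
s=status.get_state();R=Ro.from_quat(s['orientation']).as_matrix();print(R.round(3))
E
```

```text
top [ 0.53365641 -0.11275372 -0.76584879] [-0.08  0.01  0.43  0.08 -0.28 -0.67 -0.07  0.58]
side 0 [ 0.53731652 -0.11207986  0.80847642] 772.94
side 1 [ 0.53446587 -0.11411071 -0.7474939 ] 0.63
side 2 [ 0.53731651 -0.11207986 -2.33311617] 772.94
side 3 [ 0.53446587 -0.11411071 -3.88908656] 0.63
[[-0.     0.402 -0.916]
 [ 0.001 -0.916 -0.402]
 [-1.    -0.001 -0.   ]]
```

Call:
jog_arm(rows=[0,0,0,-0.1,0,0,0,-0.1,0,0,0,-0.1,0,0,0,-0.1,0,0,0,0,0,0,0,0,0,0,0,0,0,0,0,0], hand=0, force=40)

```text
time_s: 0.82
tool_pos: [0.2513, -0.5722, 0.2312]
orientation: [0.65, 0.279, -0.65, 0.279]
ft_force: [-0.4, 0.1, -0.2]
finger_gap: 0.0004
```

```bash
python3 - <<'E'
from h import *
c=np.array([.534,-.1134]);a=-.757;ex=np.array([np.cos(a),np.sin(a)]);ey=np.array([-ex[1],ex[0]])
for n,v in dict(a=ex*.081,b=ey*.061,c=-ex*.081,d=-ey*.061).items():
    P=np.r_[c+v,.10]; print(n,P.round(4),rel(P).round(2))
s=status.get_state();print(Ro.from_quat(s['orientation']).as_matrix().round(3),s['finger_gap'],s['ft_force'])
E
```

```text
a [ 0.5929 -0.169   0.1   ] [ 13.12  -2.98 -52.76]
b [ 0.5759 -0.0691  0.1   ] [ 13.13 -11.09 -58.84]
c [ 0.4751 -0.0578  0.1   ] [ 13.13 -19.18 -52.72]
d [ 0.4921 -0.1577  0.1   ] [ 13.12 -11.06 -46.64]
[[-0.     0.725 -0.688]
 [ 0.    -0.688 -0.725]
 [-1.    -0.    -0.   ]] 0.0004056381587081792 [-0.42903053  0.08002532 -0.20967058]
```

Call:
jog_arm(rows=[0,-0.6,-2.6,0,0,-0.6,-2.6,0,0,-0.6,-2.6,0,0,-0.6,-2.6,0,0,-0.6,-2.6,0,0,-0.6,-2.6,0,0,-0.6,-2.6,0,0,-0.6,-2.6,0,0,-0.6,-2.6,0,0,-0.6,-2.6,0,0,-0.6,-2.6,0,0,-0.6,-2.6,0,0,-0.6,-2.6,0,0,-0.6,-2.6,0,0,-0.6,-2.6,0,0,-0.6,-2.6,0,0,-0.6,-2.6,0,0,-0.8,-2.4,0,0,0,0,0,0,0,0,0])

```text
time_s: 2.48
tool_pos: [0.4917, -0.1571, 0.2313]
orientation: [-0.649, -0.28, 0.649, -0.28]
ft_force: [-0.4, 0.3, -0.9]
finger_gap: 0.0004
```

```bash
cat > g.py <<'E'
from h import *
c=np.array([.534,-.1134]);a=-.757;ex=np.array([np.cos(a),np.sin(a)]);ey=np.array([-ex[1],ex[0]])
for n,v in dict(a=ex*.081,b=ey*.061,c=-ex*.081,d=-ey*.061).items():
    P=np.r_[c+v,.10]; print(n,P.round(4),rel(P).round(2))
E
cat > w.py <<'E'
import sys
from h import *
n,o=sys.argv[1:3]
cv2.imwrite(f"pics/{o}.png", vision.get_image(n)[:,:,::-1])
E
python3 g.py; python3 w.py wrist w1
```

```text
a [ 0.5929 -0.169   0.1   ] [13.13  8.18 -6.07]
b [ 0.5759 -0.0691  0.1   ] [ 13.13   0.09 -12.18]
c [ 0.4751 -0.0578  0.1   ] [13.13 -8.02 -6.1 ]
d [ 0.4921 -0.1577  0.1   ] [13.13  0.07  0.02]
```

View pics/w1.png

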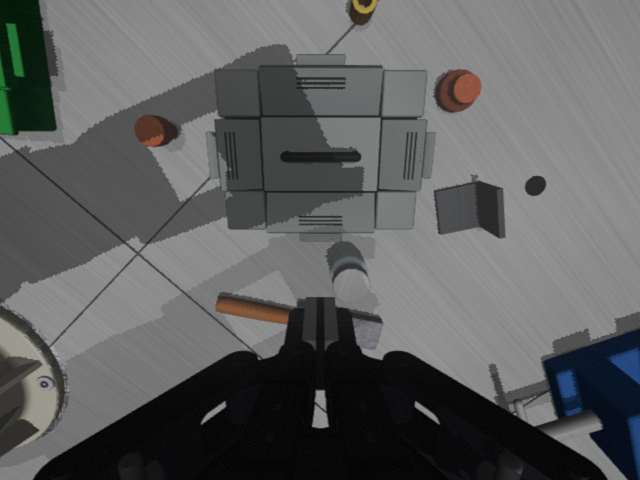

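The wrist view shows the case aligned with the tool axes, and the jar at (350,275) is clear of the closed fingers. I'll descend on tab_d.

Call:
jog_arm(rows=[2.8,0,0,0,2.8,0,0,0,2.8,0,0,0,2.8,0,0,0,2.8,0,0,0,0,0,0,0,0,0,0,0])

```text
time_s: 3.12
tool_pos: [0.49, -0.1586, 0.0906]
orientation: [-0.649, -0.28, 0.65, -0.279]
ft_force: [-0.5, 0.2, 1.0]
finger_gap: 0.0002
```

Call:
jog_arm(rows=[0.3,0,0,0,0.3,0,0,0,0.3,0,0,0,0.3,0,0,0,0.3,0,0,0,0.3,0,0,0,0,0,0,0])

```text
time_s: 3.7
tool_pos: [0.4911, -0.1578, 0.0728]
orientation: [-0.649, -0.28, 0.65, -0.28]
ft_force: [-0.5, 0.1, -0.6]
finger_gap: 0.0002
```

Call:
jog_arm(rows=[0.1,0,0,0,0.1,0,0,0,0.1,0,0,0,0.1,0,0,0,0,0,0,0])

```text
time_s: 4.12
tool_pos: [0.4912, -0.1582, 0.0694]
orientation: [-0.649, -0.28, 0.649, -0.28]
ft_force: [-1.1, -0.8, 3.5]
finger_gap: -0.0001
```

Call:
jog_arm(rows=[0.1,0,0,0,0.1,0,0,0,0.1,0,0,0,0.1,0,0,0,0,0,0,0])

```text
time_s: 4.53
tool_pos: [0.4914, -0.1578, 0.065]
orientation: [0.649, 0.28, -0.649, 0.28]
ft_force: [-0.5, -0.3, -0.2]
finger_gap: -0.0001
```

Call:
jog_arm(rows=[0.1,0,0,0,0.1,0,0,0,0.1,0,0,0,0,0,0,0])

```text
time_s: 4.87
tool_pos: [0.4913, -0.1578, 0.062]
orientation: [-0.649, -0.28, 0.649, -0.28]
ft_force: [-0.1, 0.2, 0.1]
finger_gap: -0.0001
```

tab_d gave a force of 3.5 N, then dropped to zero around z = 0.065, which fits a snap. Next is tab_a, relative to d: +8.1 in y, -6.1 in z.

Call:
jog_arm(rows=[-2.0,0,0,0,-2.0,0,0,0,0,1.3,-1.0,0,0,1.4,-1.0,0,0,1.4,-1.0,0,0,1.3,-1.1,0,0,1.3,-1.0,0,0,1.4,-1.0,0,0,0,0,0,0,0,0,0])

```text
time_s: 5.7
tool_pos: [0.5922, -0.1691, 0.1019]
orientation: [-0.649, -0.28, 0.649, -0.28]
ft_force: [-0.2, -0.0, 0.6]
finger_gap: -0.0
```

```bash
python3 g.py; python3 w.py side s1; python3 w.py wrist w2; python3 - <<'E'
import cv2
b=cv2.imread("pics/side"+"0.png");b=cv2.imread("pics/s1.png")[200:420,270:500]
cv2.imwrite("pics/zs1.png",cv2.resize(b,None,fx=2.7,fy=2.7,interpolation=cv2.INTER_CUBIC))
E
```

```text
a [ 0.5929 -0.169   0.1   ] [ 0.19  0.04 -0.05]
b [ 0.5759 -0.0691  0.1   ] [ 0.19 -8.06 -6.16]
c [ 0.4751 -0.0578  0.1   ] [  0.2  -16.16  -0.06]
d [ 0.4921 -0.1577  0.1   ] [ 0.2  -8.06  6.04]
```

View pics/zs1.png

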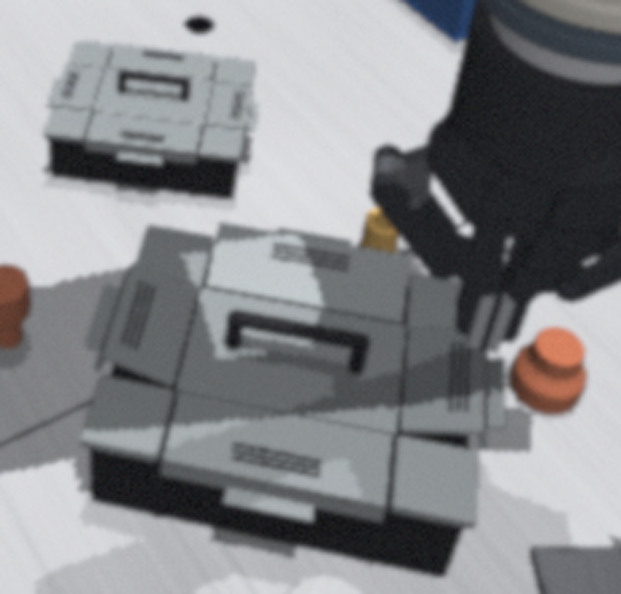

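View pics/w2.png

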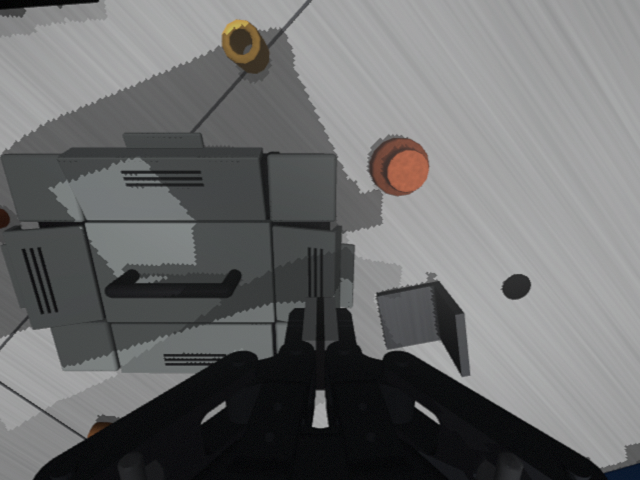

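tab_d now shows no dark gap in the side view, while a, b and c still do. Pressing tab_a.

Call:
jog_arm(rows=[0.9,0,0,0,0.9,0,0,0,0.9,0,0,0,0,0,0,0,0.1,0,0,0,0.1,0,0,0,0.1,0,0,0,0.1,0,0,0,0.1,0,0,0,0.1,0,0,0])

```text
time_s: 6.63
tool_pos: [0.5928, -0.1696, 0.0699]
orientation: [0.65, 0.279, -0.649, 0.28]
ft_force: [0.1, -2.3, 4.4]
finger_gap: 0.0002
```

Call:
jog_arm(rows=[0.1,0,0,0,0.1,0,0,0,0.1,0,0,0,0,0,0,0])

```text
time_s: 6.97
tool_pos: [0.592, -0.1691, 0.066]
orientation: [-0.649, -0.28, 0.649, -0.28]
ft_force: [0.4, -0.1, 2.0]
finger_gap: -0.0002
```

Call:
jog_arm(rows=[0.1,0,0,0,0.1,0,0,0,0.1,0,0,0,0,0,0,0])

```text
time_s: 7.3
tool_pos: [0.5915, -0.169, 0.0626]
orientation: [-0.649, -0.28, 0.65, -0.28]
ft_force: [-0.3, 0.7, 0.5]
finger_gap: 0.0002
```

Same snap profile. Lift, then go to tab_b (about -8.1 in y, -6.1 in z).

Call:
jog_arm(rows=[-2.0,0,0,0,-2.0,0,0,0,0,-1.3,-1.0,0,0,-1.4,-1.0,0,0,-1.3,-1.0,0,0,-1.3,-1.1,0,0,-1.3,-1.0,0,0,-1.4,-1.0,0,0,0,0,0,0,0,0,0])

```text
time_s: 8.13
tool_pos: [0.5753, -0.069, 0.1029]
orientation: [-0.649, -0.281, 0.649, -0.28]
ft_force: [0.0, 0.1, -0.1]
finger_gap: 0.0
```

Call:
jog_arm(rows=[0.9,0,0,0,0.9,0,0,0,0.9,0,0,0,0,0,0,0,0.1,0,0,0,0.1,0,0,0,0.1,0,0,0,0.1,0,0,0,0.1,0,0,0,0.1,0,0,0])

```text
time_s: 8.97
tool_pos: [0.5764, -0.0699, 0.0708]
orientation: [0.65, 0.28, -0.649, 0.28]
ft_force: [-0.0, 1.4, 5.1]
finger_gap: -0.0003
```

Call:
jog_arm(rows=[0.1,0,0,0,0.1,0,0,0,0.1,0,0,0,0,0,0,0])

```text
time_s: 9.3
tool_pos: [0.5761, -0.07, 0.0672]
orientation: [0.649, 0.28, -0.649, 0.28]
ft_force: [0.9, -0.3, 1.6]
finger_gap: -0.0001
```

Call:
jog_arm(rows=[0.1,0,0,0,0.1,0,0,0,0.1,0,0,0,0,0,0,0])

```text
time_s: 9.63
tool_pos: [0.5752, -0.07, 0.0637]
orientation: [-0.649, -0.28, 0.65, -0.28]
ft_force: [-0.3, -0.1, -0.0]
finger_gap: -0.0002
```

Then tab_c from b: -8.1 in y, +6.1 in z.

Call:
jog_arm(rows=[-2.0,0,0,0,-1.9,0,0,0,0,-1.3,1.0,0,0,-1.4,1.0,0,0,-1.3,1.0,0,0,-1.3,1.1,0,0,-1.3,1.0,0,0,-1.4,1.0,0,0,0,0,0,0,0,0,0])

```text
time_s: 10.47
tool_pos: [0.4753, -0.0594, 0.1032]
orientation: [-0.649, -0.28, 0.65, -0.28]
ft_force: [1.0, -0.7, 0.6]
finger_gap: 0.0
```

Call:
jog_arm(rows=[0.9,0,0,0,0.9,0,0,0,0.9,0,0,0,0,0,0,0,0.1,0,0,0,0.1,0,0,0,0.1,0,0,0,0.1,0,0,0,0.1,0,0,0,0.1,0,0,0])

```text
time_s: 11.3
tool_pos: [0.476, -0.0594, 0.0705]
orientation: [0.65, 0.28, -0.649, 0.28]
ft_force: [-0.7, 0.6, 4.5]
finger_gap: -0.0003
```

Call:
jog_arm(rows=[0.1,0,0,0,0.1,0,0,0,0.1,0,0,0,0,0,0,0])

```text
time_s: 11.63
tool_pos: [0.4759, -0.0593, 0.0673]
orientation: [0.649, 0.28, -0.649, 0.28]
ft_force: [-0.6, 1.1, 2.9]
finger_gap: -0.0001
```

Call:
jog_arm(rows=[0.1,0,0,0,0.1,0,0,0,0.1,0,0,0,0.1,0,0,0,0,0,0,0])

```text
time_s: 12.05
tool_pos: [0.4756, -0.0594, 0.0629]
orientation: [-0.649, -0.28, 0.65, -0.28]
ft_force: [-0.3, -0.3, 0.5]
finger_gap: 0.0
```

Retreat up and back toward the start (+z tool direction), then look.

Call:
jog_arm(rows=[-2.8,0,0,0,-2.8,0,0,0,-2.8,0,0,0,-2.8,0,0,0,-2.8,0,0,0,-2.8,0,0,0,0,0.8,2.6,0,0,0.8,2.6,0,0,0.8,2.6,0,0,0.8,2.6,0,0,0.8,2.6,0,0,0.8,2.6,0,0,0.8,2.6,0,0,0.8,2.6,0,0,0.8,2.6,0,0,0.8,2.6,0,0,0.8,2.6,0,0,0.8,2.6,0,0,0.8,2.6,0,0,0,0,0])

```text
time_s: 13.72
tool_pos: [0.3177, -0.38, 0.2313]
orientation: [-0.649, -0.279, 0.65, -0.28]
ft_force: [0.2, 0.4, -0.8]
finger_gap: -0.0001
```

Call:
jog_arm(rows=[0,0.8,2.6,0,0,0.8,2.6,0,0,0.8,2.6,0,0,0.8,2.6,0,0,0.8,2.6,0,0,0,0,0,0,0,0,0])

```text
time_s: 14.3
tool_pos: [0.2586, -0.4988, 0.2308]
orientation: [0.65, 0.28, -0.65, 0.279]
ft_force: [-0.2, 1.1, -0.1]
finger_gap: -0.0001
```

```bash
python3 w.py side s2; python3 w.py top t2; python3 - <<'E'
import cv2
a=cv2.imread("pics/t2.png")[175:320,325:470]; b=cv2.imread("pics/s2.png")[270:420,290:470]
cv2.imwrite("pics/zt2.png",cv2.resize(a,(600,600),interpolation=cv2.INTER_CUBIC))
cv2.imwrite("pics/zs2.png",cv2.resize(b,(720,600),interpolation=cv2.INTER_CUBIC))
E
```

```text
(no output)
```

View pics/zt2.png

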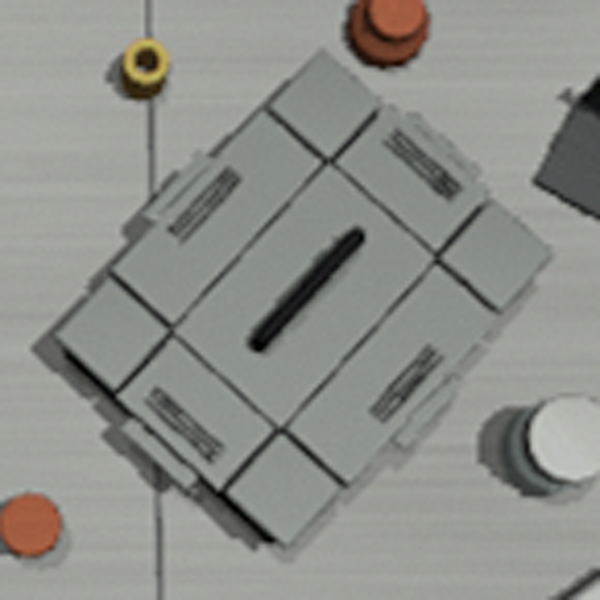

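View pics/zs2.png

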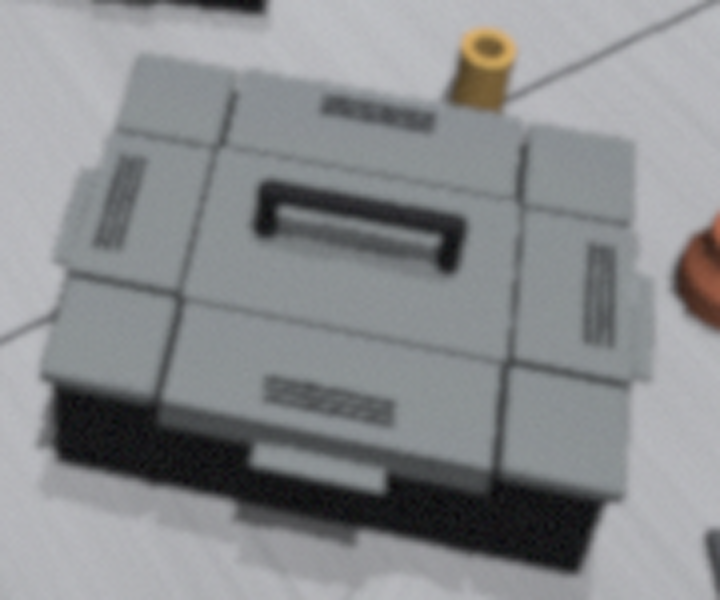

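View pics/t2.png

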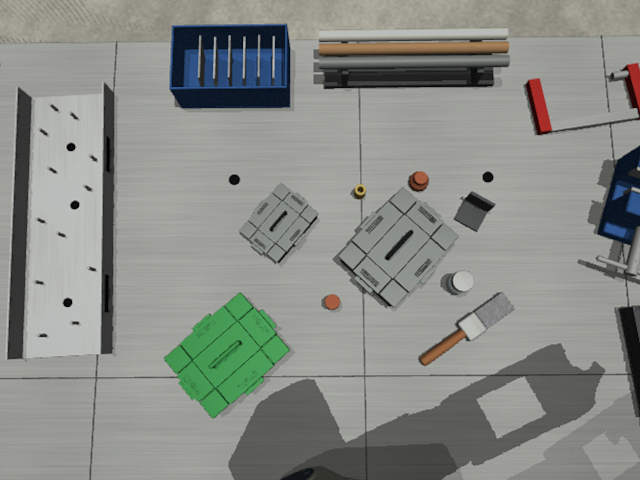

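All four flaps now have the same shade as the lid, with thin even seams and no dark gaps. The panel corners are at the same pixels as before, e.g. (331,161) and (281,432) in the zoomed top view, and the bystanders haven't moved.

```bash
python3 -c "
from cell import close_job
print(close_job())"
```

```text
the job is handed in; nothing more can be done
None
```

All four rim sections of the larger grey case were standing up. I pressed them down one at a time with the closed fingertips, in the order -y, +x, +y, -x, then pulled the arm clear and handed the job in at about 14.4 s.

- **Snap:** on each section the force rose to about 3.5–5 N, then fell to near zero by z ≈ 0.063 m, which fits an over-centre snap.
- **Flush:** in the final top and side pictures all four sections match the lid's shade and have even seams with no gaps. I judged this by eye; nothing in the readings gives the section angles directly.
- **Case and surroundings:** the case's panel corners are at the same pixels as before, and the other things look unmoved.
- **Pose agreement:** the top and side cameras agreed on the case's position to about 1.5 mm and on its angle to about 0.02 rad, so I used a value in between.

No check failed.

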